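# Seat the grating disc on the cheese grater's drive pin

## Task

The cheese grater stands open and its grating disc is only resting on top of the spindle's drive pin. With a fingertip, push the disc round by the lugs of its hub until the notch in its hub stands over the pin, then press the disc down until it is fully home on the spindle. Do not grip the lugs or lift the disc, and leave everything else on the counter where it is.

Things in the scene. Friction and masses are not known exactly. Their poses are not given: they have to be found in the camera images.
- grater: the bench cheese grater, a fixed aluminium machine without its feed head: housing 300 x 250 x 165 mm, on it an open round chamber (212 mm inside, wall 8 mm, rim 202 mm above the counter; two hinge ears of that height stand 131 mm from the axis on the grater's own -x side). Origin: on the counter under the spindle axis; z up, +x to the outlet chute over a steel tub 65 mm high
- disc (a joint): angle of the hub's notch from the drive pin, rad, counter-clockwise seen from above. 0 and any multiple of 2 pi: notch exactly over the pin; within about 0.12 rad of it the disc goes down when pressed, the round pin centring it. Starts anywhere from 0.8 to 5.5. Turns either way without stop under 0.12 N m of drag (2 N at a lug) and stays where it is left
- disc_seat (a joint): how far the disc has gone down the spindle, m: 0 as it rests on the pin, 0.010 fully home on the spindle's flange, negative if lifted. It does not fall by itself: a seal ring on the spindle grips it. With the notch over the pin it goes down under a push of about 4 to 8 N; elsewhere the pin stops it
- disc_hub (a point): on the disc's axis, level with the top face of its blue hub collar (52 mm bore, 82 mm outside, 20 mm high); 208 mm above the counter at the start, 198 mm when home. The steel rasp plate (185 mm across) is fixed to the collar, its top face 17 mm below this point, burrs 1.4 mm higher. The spindle's end, 50 mm across, lies in the bore 11 mm below this point, 1 mm when home
- notch (a point): middle of the notch in the hub collar, 34 mm from the axis, level with the hub's top face. The notch is a radial slot 15 mm wide, cut right through the collar, the collar being yellow for about 8 mm at either side of it and blue elsewhere
- drive_pin (a point): middle of the drive pin, 34 mm from the axis, 184 mm above the counter: a brass pin 8 mm thick that sticks out sideways from the spindle to 38 mm from the axis, just under the hub collar. A red line 8 mm wide on the spindle's end, from its centre to its edge, points at it. The motor's brake holds the spindle still; the pin may point any way
- lug_a (a point): top middle of one of the hub's two blue lugs, a quarter turn counter-clockwise (seen from above) from the notch, 56 mm from the axis. Each lug is an upright rib along the radius from 39 to 73 mm from the axis, 12 mm thick, its top 21 mm above the plate, 4 mm above the hub's top face. Plate and chamber are clear on both sides of it
- lug_b (a point): top middle of the other lug, a quarter turn clockwise from the notch, otherwise the same
- feed_head: the grater's aluminium feed head, put down on the counter: a round cover 220 mm across with a tube, 127 mm tall, 1.6 kg, a hinge tongue out to 145 mm from its centre. Origin: centre of its underside. To be left alone
- pusher: white plastic plunger of the feed tube, standing: 72 mm across, 128 mm tall. Origin: centre of its underside. To be left alone
- cheese: wedge of hard cheese with rind, standing: 150 mm long, about 97 mm wide at the rind, 85 mm tall. Origin: underside, 95 mm from the point of the wedge along its middle line. To be left alone

How it is judged:
On the way, in this order (a step that is already met when the one before it is completed fails the run):
1. the disc has been turned until its notch stands over the drive pin (within about 7 mm) (horizontal distance between notch and drive_pin below 0.007 m).
2. the disc has been pressed home on the spindle (value of joint disc_seat above 0.0085 m), for 0.1 s.
At the end, for the whole second after the job is handed in: the disc is down at least 8.5 of its 10 mm, its notch over the pin (within 6 mm, sideways), the disc at rest, and the feed head, pusher and cheese within 30 mm of where they stood (value of joint disc_seat above 0.0085 m and horizontal distance between notch and drive_pin below 0.006 m and velocity of joint disc between -0.05 and 0.05 rad/s and distance of each of feed_head, pusher, cheese from where it was at the start of the episode below 0.03 m); the robot touches nothing.
It fails at once if the disc is lifted more than 4 mm off the pin (value of joint disc_seat below -0.004 m).
It fails at once if a lug is gripped (pressed from both sides at once) ((contact force between the fingers and disc_c20 above 0.7 N and contact force between the fingers and disc_c21 above 0.7 N) or (contact force between the fingers and disc_c23 above 0.7 N and contact force between the fingers and disc_c24 above 0.7 N)).
It fails at once if the feed head, the pusher or the cheese is moved more than 30 mm (distance of any of feed_head, pusher, cheese from where it was at the start of the episode above 0.03 m).
It also fails if it takes over 45 s, if anything falls off the work surface, if the arm or the gripper's body presses on something with over 40 N, if the wrist force passes 120 N, or if a joint passes its speed limit or range.

## Robot

A 6-joint arm with a two-finger parallel gripper is mounted at the origin on the work surface. World frame = base frame: x ahead of the robot, y to its left, z up, the work surface at z = 0. Lengths are in m, angles in rad, forces in N, time in s.
With the tool pointing down it reaches from about 0.425 to 0.95 m from the base axis. Payload 3.5 kg.
Tool frame: the origin (TCP) lies at the very end of the fingers, on their centre line; the grasp point (between the pads) lies 19 mm behind it; z points along the fingers, y is the direction in which the jaws open and shut (so a half turn about z gives the same grasp; the last joint's range is limited). The gripper opens to 85 mm and grips with 20 to 120 N. Pads are 22 mm wide; open, the fingers measure 114 mm over their backs; the gripper's body (76 mm by 85 mm) begins 54 mm behind the grasp point. The pads swing forward as they close: fully open they stand 13 mm farther back than shut.
Start: joints at [1.135, 0.286, 1.577, -0, 1.279, -0.15], TCP at [0.19, 0.648, 0.206] pointing down, gripper open.
Joint ranges: [-2.77, 2.77], [-0.9, 2.22], [0.21, 2.48], [-1.53, 4.67], [0.24, 2.81], [-2.84, 2.84]. Speed limits (rad/s): [2.79, 2.79, 3.14, 3.14, 3.14, 3.14].

## Interface

Orientations are given as a unit quaternion [x, y, z, w].
In Python, from rig import ctrl gives the robot as it stands.
- The arm moves only by the tool play_rows, never from a script. Its argument "series" is a list of rows, each a list of 7 numbers: the finger opening in mm, from 0 to 85.4, then the shift along the world's x, y, z in mm, then the turn, a rotation vector about the world's x, y, z in rad. A call has 1 to 10 rows; each row shifts and turns the commanded pose from where the row before left it; what a row does not reach is not made up. A row lasts 1/12 s, in which the tool goes at most 41.7 mm and 7.16 degrees, less where a joint would pass 70% of its speed; a pose out of reach is approached as far as the arm can. A call with a gripper value outside its range is refused whole. The fingers move at their own pace and stop on an object; the grip force is fixed at half the most. Time passes only in rows, so rows that do not move let the fingers close. It gives the time, the measured TCP pose, the force and the opening at its end, in the units of the state.
- ctrl.sense(): the state, without advancing time (a new reading comes with each control period).
- ctrl.camera(name): name is "side" or "top"; returns the picture (400x640x3 uint8, blue, green, red); there is no depth.
- ctrl.camera_model(name): a dict with "fx", "fy", "cx", "cy" (pixels), "dist_coeffs" ([k1, k2, p1, p2, k3] as OpenCV has them; the pictures are not rectified), "R" (3x3) and "t" (3): a world point X has camera coordinates R X + t. Camera axes: x right, y down, z forward; pixel columns grow to the right and rows downward; lengths in m; the calibration is good to about 2 mm. A picture is of the moment at which its call begins. camera_model takes no time and is no camera call.
- ctrl.close_job(): hands the job in, once; it reports no verdict.
The state is a dict: "time": time; "qpos": joint angles; "dq": joint speeds; "joint_efforts": joint torques, N m; "tool_pos": TCP position; "orientation": TCP orientation; "wrist_force": force on the tool from outside, world axes, zero at the start; "ft_torque": the same for the moment, N m; "grip_width": opening from 0.0 (shut) to 1.0 (fully open).
Only numpy, scipy, OpenCV 4.12 (cv2) and the standard library are available. Lean on these libraries where they do the work, as an engineer would, in place of code of your own. Each camera call takes 0.05 s, during which the arm holds its last target. There are 200 camera calls.

## Working session

There is one attempt and no reset: what is moved stays moved. The work goes in short steps, Python scripts to look and compute and a tool call to move; the robot and the scene stay as the last step left them, time stands still between calls to the robot, and variables do not carry over. Pictures are saved under pics/ and viewed, about 8 in all and at most 12, crops included, and the job is handed in when it is done.

Besides the shell and the picture viewer there is one more tool, called after ">>>" in YAML: its name, and indented under it one key for each argument. play_rows: Moves the arm, as the interface text tells. Its arguments: {"type":"object","properties":{"series":{"type":"array"}},"required":["series"]}

```bash
mkdir -p pics; ls; python3 - <<'E'
from rig import ctrl
import cv2
s=ctrl.sense()
print({k:s[k] for k in ("time","tool_pos","orientation","grip_width","wrist_force")})
for n in("top","side"):
    cv2.imwrite(f"pics/{n}0.png",ctrl.camera(n)); m=ctrl.camera_model(n); print(n,m)
E
```

```text
pics
{'time': 0.0, 'tool_pos': array([0.18997171, 0.64697186, 0.20432845]), 'orientation': array([ 1.42423667e-01,  9.89805079e-01, -1.13446412e-03, -3.44114891e-04]), 'grip_width': 0.9986981097154422, 'wrist_force': array([-0.4879778 ,  0.87075616, -0.28189462])}
top {'fx': 472.53584309397957, 'fy': 472.53584309397957, 'cx': 320.6381891455362, 'cy': 204.75257402985406, 'dist_coeffs': array([-0.06432873,  0.        ,  0.        ,  0.        ,  0.        ]), 'R': array([[-0.01018869, -0.99981359,  0.0164004 ],
       [-0.99658713,  0.00880948, -0.08207607],
       [ 0.08191629, -0.01718067, -0.99649112]]), 't': array([0.0409212 , 0.54658753, 1.54574334])}
side {'fx': 434.25357969409475, 'fy': 434.25357969409475, 'cx': 325.58824418722037, 'cy': 209.64447334655887, 'dist_coeffs': array([-0.08761439,  0.        ,  0.        ,  0.        ,  0.        ]), 'R': array([[ 0.9844317 , -0.17519017, -0.01423524],
       [-0.09796955, -0.47965959, -0.87196826],
       [ 0.14593219,  0.85978781, -0.48935541]]), 't': array([-0.52170743,  0.20044242,  1.42055518])}
```

View pics/top0.png

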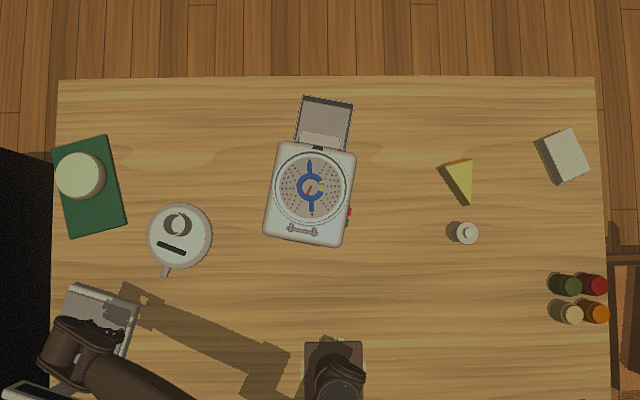

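View pics/side0.png

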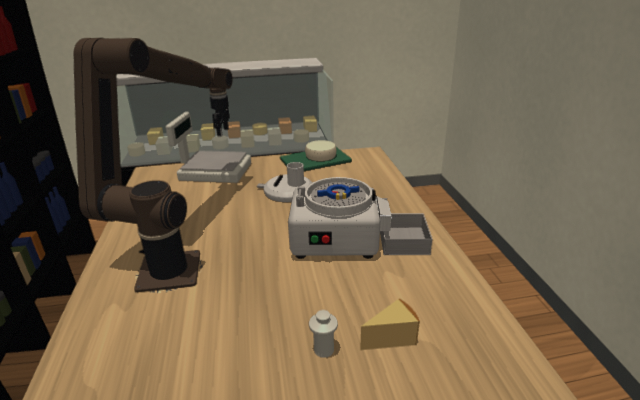

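The top view shows the grater at about (311,190), with the feed head at (180,235), the pusher at (465,232) and the cheese at (460,180). The hub is at about (311,187) with its lugs above and below it. Next I'll enlarge the hub and segment it by colour.

```bash
cat >h.py <<'E'
import numpy as np, cv2
from rig import ctrl
def cam(n):
    m=ctrl.camera_model(n); K=np.array([[m['fx'],0,m['cx']],[0,m['fy'],m['cy']],[0,0,1]]); return K,m['dist_coeffs'],m['R'],m['t']
def unproj(n,px,z):
    K,d,R,t=cam(n); p=cv2.undistortPoints(np.array(px,float).reshape(-1,1,2),K,d)[:,0]
    r=np.c_[p,np.ones(len(p))]@R; c=-R.T@t
    return c+r*((z-c[2])/r[:,2])[:,None]
def proj(n,X):
    K,d,R,t=cam(n); return cv2.projectPoints(np.array(X,float).reshape(-1,1,3),cv2.Rodrigues(R)[0],t,K,d)[0][:,0]
def masks(im):
    h=cv2.cvtColor(im,cv2.COLOR_BGR2HSV); H,S,V=cv2.split(h)
    return dict(blue=(H>100)&(H<130)&(S>120)&(V>50),red=((H<6)|(H>174))&(S>140)&(V>80),yellow=(H>20)&(H<34)&(S>130)&(V>80))
def rectify(im,n,c,z,half=.13,size=650):
    "bird's-eye: image up = +x, left = +y, at height z"
    a=(half-(np.arange(size)+.5)/size*2*half)
    Y,X=np.meshgrid(c[1]+a,c[0]+a); P=np.stack([X,Y,np.full_like(X,z)],-1).reshape(-1,3)
    uv=proj(n,P).reshape(size,size,2).astype(np.float32)
    return cv2.remap(im,uv[...,0],uv[...,1],cv2.INTER_CUBIC)
E
python3 - <<'E'
from h import *
im=cv2.imread("pics/top0.png")
for k,m in masks(im).items():
    m[:, :265]=0; m[:,345:]=0; m[:145]=0; m[230:]=0
    v,u=np.nonzero(m); print(k,len(u), u.mean() if len(u) else 0, v.mean() if len(u) else 0)
    z={'blue':.208,'red':.197,'yellow':.208}[k]
    print(unproj("top",[[u.mean(),v.mean()]],z))
c=unproj("top",[[312,187]],.208)[0]; print(c)
a=rectify(im,"top",c,.208,.11,600); cv2.imwrite("pics/rect0.png",a)
E
```

```text
blue 329 308.3677811550152 186.34650455927053
[[0.58613496 0.07434941 0.208     ]]
red 18 308.27777777777777 190.38888888888889
[[0.57545851 0.07480406 0.197     ]]
yellow 23 321.2608695652174 185.34782608695653
[[0.58877235 0.03651378 0.208     ]]
[0.58411763 0.06371844 0.208     ]
```

View pics/rect0.png

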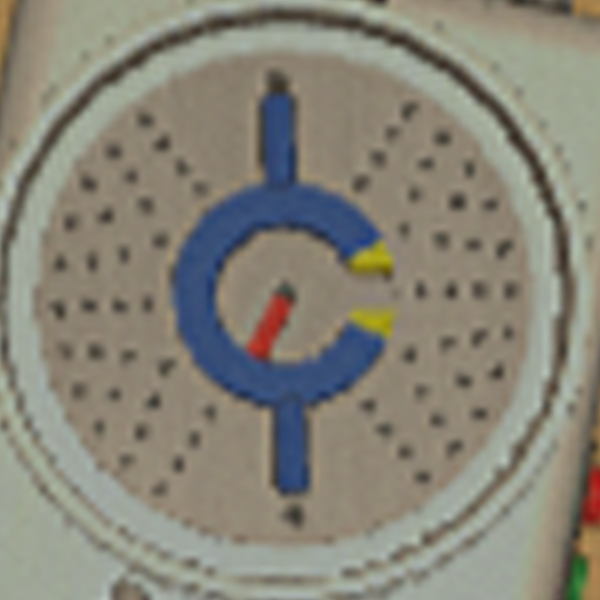

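Measured in the rectified view:
- **Axis:** about (0.5865, 0.069). The collar's outer diameter comes out at about 82 mm, as it should.
- **Notch:** -87°.
- **Red line (pin):** about 158°.
- **Lugs:** lug_a at +2.6° (on the +x side), lug_b opposite it.

The disc is therefore about +114°, so I'll push lug_a clockwise by about 114° from its +y side. First I'll move over with the fingers shut.

>>> play_rows:
  series:
    - [0, 0, 0, 30, 0, 0, 0]
    - [0, 0, 0, 30, 0, 0, 0]
    - [0, 23, -27, 0, 0, 0, 0]
    - [0, 23, -27, 0, 0, 0, 0]
    - [0, 23, -27, 0, 0, 0, 0]
    - [0, 23, -27, 0, 0, 0, 0]
    - [0, 23, -27, 0, 0, 0, 0]
    - [0, 23, -27, 0, 0, 0, 0]
    - [0, 23, -27, 0, 0, 0, 0]
    - [0, 23, -27, 0, 0, 0, 0]

```text
time: 0.93
tool_pos: [0.3748, 0.43, 0.2652]
orientation: [0.142, 0.99, -0.0, -0.0]
wrist_force: [0.5, 0.7, 0.0]
grip_width: 0.002
```

>>> play_rows:
  series:
    - [0, 23, -27, 0, 0, 0, 0]
    - [0, 23, -27, 0, 0, 0, 0]
    - [0, 23, -27, 0, 0, 0, 0]
    - [0, 23, -27, 0, 0, 0, 0]
    - [0, 23, -27, 0, 0, 0, 0]
    - [0, 23, -27, 0, 0, 0, 0]
    - [0, 23, -27, 0, 0, 0, 0]
    - [0, 23, -27, 0, 0, 0, 0]
    - [0, 23, -27, 0, 0, 0, 0]
    - [0, 0, 0, 0, 0, 0, 0]

```text
time: 1.77
tool_pos: [0.5842, 0.1837, 0.2647]
orientation: [0.145, 0.989, -0.001, 0.0]
wrist_force: [0.1, -0.3, 0.4]
grip_width: 0.003
```

>>> play_rows:
  series:
    - [0, 22, -27, 0, 0, 0, 0]
    - [0, 21, -27, 0, 0, 0, 0]
    - [0, 21, -27, 0, 0, 0, 0]
    - [0, 0, 0, -20, 0, 0, 0]
    - [0, 0, 0, 0, 0, 0, 0]
    - [0, 0, 0, 0, 0, 0, 0]

```text
time: 2.27
tool_pos: [0.6438, 0.1079, 0.2434]
orientation: [0.142, 0.99, -0.0, -0.003]
wrist_force: [0.1, 1.4, 0.4]
grip_width: 0.005
```

```bash
python3 - <<'E'
from h import *
s=ctrl.sense(); print(s['tool_pos'],s['wrist_force'],s['qpos'])
im=ctrl.camera("side"); top=ctrl.camera("top")
a=cv2.resize(im[140:240,270:430],None,fx=4,fy=4,interpolation=cv2.INTER_CUBIC)
for p in proj("side",[[.5865,.069,.208],s['tool_pos']]): cv2.circle(a,tuple(int(v) for v in (p-[270,140])*4),3,(0,0,255),-1)
b=cv2.resize(top[130:255,260:360],(320,400),interpolation=cv2.INTER_CUBIC)
cv2.imwrite("pics/near.png",np.vstack([a,]) if 0 else np.hstack([a[:, :470],b]))
E
```

```text
[0.64379224 0.10793893 0.24340014] [0.10568078 1.37824507 0.40349593] [ 1.07178300e-02  2.15526645e-01  1.59283916e+00  4.96474639e-04
  1.33832256e+00 -1.27423221e+00]
```

View pics/near.png

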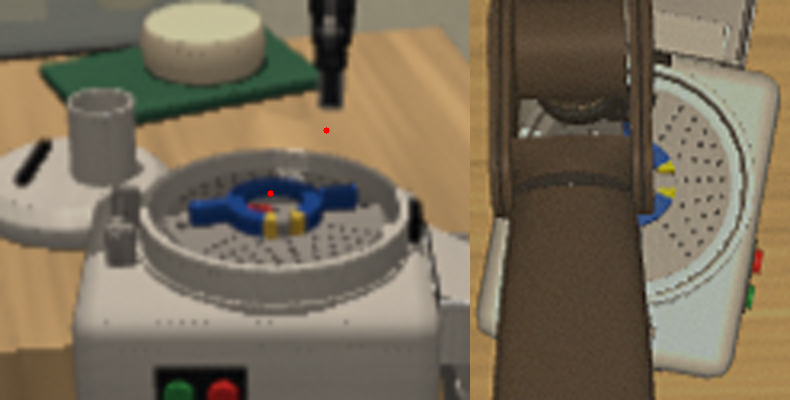

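The side view shows the hub where it was measured. The visible fingertip at crop (332,106) sits about 6 original pixels above the projected TCP at (326,130), so I'll descend in steps and check the height.

>>> play_rows:
  series:
    - [0, 4, -2, -15, 0, 0, 0]
    - [0, 0, 0, -15, 0, 0, 0]
    - [0, 0, 0, -6, 0, 0, 0]
    - [0, 0, 0, 0, 0, 0, 0]
    - [0, 0, 0, 0, 0, 0, 0]

```text
time: 2.78
tool_pos: [0.6489, 0.1061, 0.2093]
orientation: [0.142, 0.99, -0.0, -0.0]
wrist_force: [0.1, -0.3, -0.2]
grip_width: 0.004
```

```bash
python3 - <<'E'
from h import *
s=ctrl.sense(); print(s['tool_pos'],s['wrist_force'],s['grip_width'])
im=ctrl.camera("side")
a=cv2.resize(im[140:230,295:415],None,fx=6,fy=6,interpolation=cv2.INTER_CUBIC)
for p in proj("side",[[.5865,.069,.208],s['tool_pos']]): cv2.circle(a,tuple(int(v) for v in (p-[295,140])*6),3,(0,0,255),-1)
cv2.imwrite("pics/near2.png",a)
E
```

```text
[0.64892583 0.10608504 0.2092952 ] [ 0.1171845  -0.33451519 -0.19199841] 0.0037640095402939823
```

View pics/near2.png

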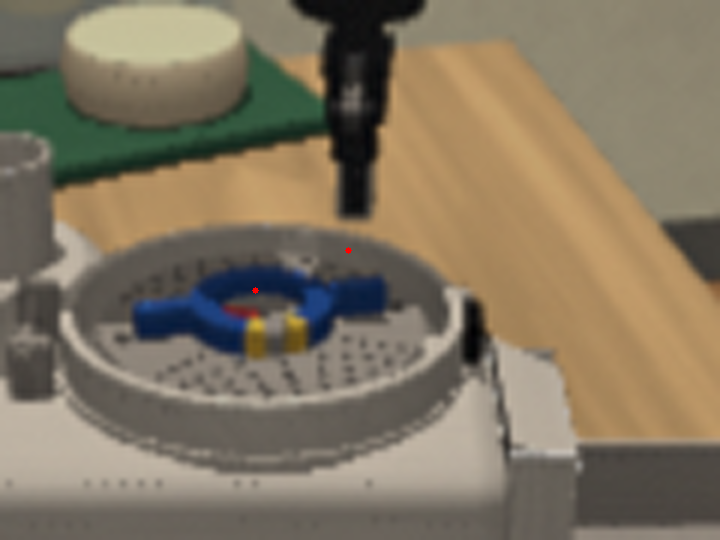

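>>> play_rows:
  series:
    - [0, 0, 0, -7, 0, 0, 0]
    - [0, 0, 0, -6, 0, 0, 0]
    - [0, 0, 0, 0, 0, 0, 0]
    - [0, 0, 0, 0, 0, 0, 0]

```text
time: 3.17
tool_pos: [0.6489, 0.1056, 0.196]
orientation: [0.142, 0.99, -0.0, -0.001]
wrist_force: [0.4, 0.0, 0.5]
grip_width: 0.004
```

```bash
python3 - <<'E'
from h import *
s=ctrl.sense(); print(s['tool_pos'],s['wrist_force'],s['grip_width'])
im=ctrl.camera("side")
a=cv2.resize(im[140:230,295:415],None,fx=6,fy=6,interpolation=cv2.INTER_CUBIC)
for p in proj("side",[[.5865,.069,.208],s['tool_pos']]): cv2.circle(a,tuple(int(v) for v in (p-[295,140])*6),3,(0,0,255),-1)
cv2.imwrite("pics/near3.png",a)
E
```

```text
[0.64888281 0.10557382 0.19597777] [0.3869551  0.03533567 0.49279385] 0.004015511680819352
```

View pics/near3.png

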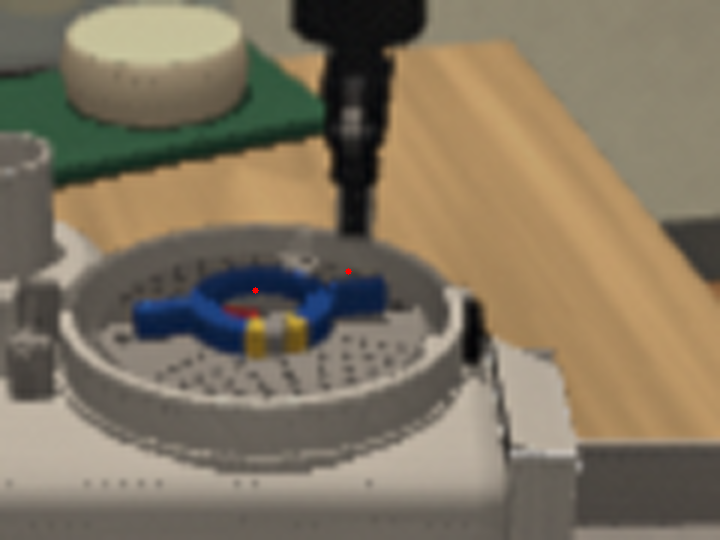

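>>> play_rows:
  series:
    - [0, 0, 0, -2, 0, 0, 0]
    - [0, 0, 0, -2, 0, 0, 0]
    - [0, 0, 0, 0, 0, 0, 0]

```text
time: 3.47
tool_pos: [0.6491, 0.1056, 0.1924]
orientation: [0.142, 0.99, -0.0, -0.0]
wrist_force: [0.3, -0.4, -0.3]
grip_width: -0.003
```

>>> play_rows:
  series:
    - [0, 0, 0, -2, 0, 0, 0]
    - [0, 0, 0, 0, 0, 0, 0]

```text
time: 3.63
tool_pos: [0.6491, 0.1056, 0.1903]
orientation: [0.142, 0.99, -0.0, -0.0]
wrist_force: [-0.8, -1.0, 0.8]
grip_width: 0.004
```

>>> play_rows:
  series:
    - [0, 0, 0, -2, 0, 0, 0]
    - [0, 0, 0, -1, 0, 0, 0]
    - [0, 0, 0, 0, 0, 0, 0]

```text
time: 3.88
tool_pos: [0.6491, 0.1056, 0.1873]
orientation: [0.142, 0.99, -0.0, -0.0]
wrist_force: [0.4, 0.1, 0.3]
grip_width: 0.001
```

>>> play_rows:
  series:
    - [0, 0, 0, -2, 0, 0, 0]
    - [0, 0, 0, -1, 0, 0, 0]
    - [0, 0, 0, 0, 0, 0, 0]

```text
time: 4.13
tool_pos: [0.6491, 0.1056, 0.1843]
orientation: [0.142, 0.99, -0.0, -0.0]
wrist_force: [-0.3, 0.1, -0.9]
grip_width: -0.0
```

The tip is still free at TCP z = 0.184, so the real fingertip is about 15 mm above the nominal TCP, which agrees with the images. It's now at about 0.200, a good height for pushing a lug. I'll start the arc.

>>> play_rows:
  series:
    - [0, -1.5, -7, 0, 0, 0, 0]
    - [0, 0, -7.4, 0, 0, 0, 0]
    - [0, 1.5, -5.5, 0, 0, 0, 0]
    - [0, 1.4, -5.4, 0, 0, 0, 0]
    - [0, 0.5, -5.6, 0, 0, 0, 0]
    - [0, 0.5, -5.7, 0, 0, 0, 0]
    - [0, 0, 0, 0, 0, 0, 0]

```text
time: 4.72
tool_pos: [0.652, 0.0677, 0.1847]
orientation: [0.143, 0.99, -0.0, 0.0]
wrist_force: [0.0, 0.4, 0.1]
grip_width: -0.003
```

```bash
python3 - <<'E'
from h import *
s=ctrl.sense(); print(s['tool_pos'],s['wrist_force'],s['grip_width'])
im=ctrl.camera("side")
a=cv2.resize(im[140:230,295:415],None,fx=6,fy=6,interpolation=cv2.INTER_CUBIC)
for p in proj("side",[[.5865,.069,.208],s['tool_pos']]): cv2.circle(a,tuple(int(v) for v in (p-[295,140])*6),3,(0,0,255),-1)
cv2.imwrite("pics/near4.png",a)
E
```

```text
[0.65197931 0.06774738 0.18474366] [0.01446783 0.42240109 0.09175044] -0.0028285339950058636
```

View pics/near4.png

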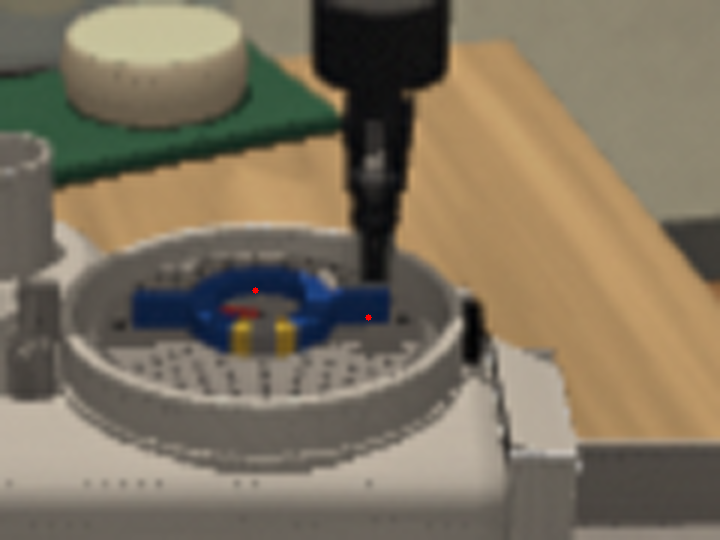

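The disc has started to turn clockwise: the notch moved left to (263,338), with the finger behind lug_a. I'll continue the arc.

>>> play_rows:
  series:
    - [0, -0.3, -5.7, 0, 0, 0, 0]
    - [0, -0.7, -5.6, 0, 0, 0, 0]
    - [0, -1.2, -5.5, 0, 0, 0, 0]
    - [0, -1.7, -5.4, 0, 0, 0, 0]
    - [0, -2.2, -5.2, 0, 0, 0, 0]
    - [0, -2.6, -5.0, 0, 0, 0, 0]
    - [0, -3.1, -4.8, 0, 0, 0, 0]
    - [0, -3.5, -4.5, 0, 0, 0, 0]
    - [0, -3.8, -4.2, 0, 0, 0, 0]
    - [0, -4.2, -3.8, 0, 0, 0, 0]

```text
time: 5.6
tool_pos: [0.6282, 0.0187, 0.1848]
orientation: [0.142, 0.99, -0.0, 0.0]
wrist_force: [0.8, 2.4, -0.5]
grip_width: -0.001
```

>>> play_rows:
  series:
    - [0, -4.5, -3.5, 0, 0, 0, 0]
    - [0, -4.8, -3.1, 0, 0, 0, 0]
    - [0, -5.0, -2.6, 0, 0, 0, 0]
    - [0, -5.2, -2.2, 0, 0, 0, 0]
    - [0, -5.4, -1.7, 0, 0, 0, 0]
    - [0, 0, 0, 0, 0, 0, 0]

```text
time: 6.1
tool_pos: [0.6025, 0.0055, 0.185]
orientation: [0.142, 0.99, -0.001, -0.0]
wrist_force: [-1.2, 1.8, 2.0]
grip_width: 0.001
```

```bash
python3 - <<'E'
from h import *
s=ctrl.sense(); print(s['tool_pos'],s['wrist_force'],s['grip_width'])
im=ctrl.camera("side"); cv2.imwrite("pics/s5.png",im)
a=cv2.resize(im[155:225,295:415],None,fx=6,fy=6,interpolation=cv2.INTER_CUBIC)
for p in proj("side",[[.5865,.069,.208],s['tool_pos']]): cv2.circle(a,tuple(int(v) for v in (p-[295,155])*6),3,(0,0,255),-1)
cv2.imwrite("pics/near5.png",a)
E
```

```text
[0.60253045 0.00553894 0.18497949] [-1.19317569  1.78330642  1.98509512] 0.000647838484528058
```

View pics/near5.png

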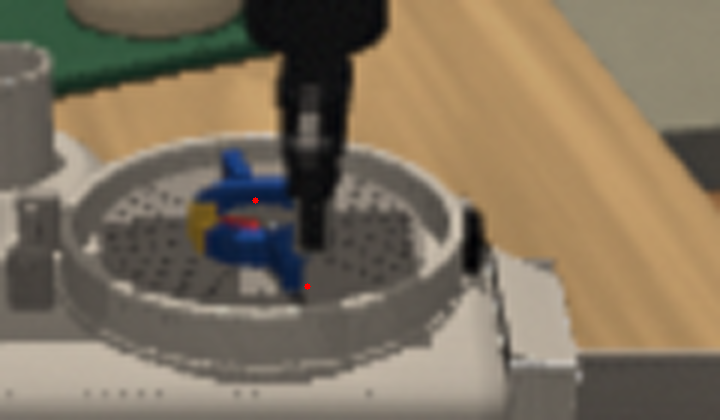

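The disc has turned a long way. Lug_b is now at crop (233,160), lug_a at (290,270) with the finger beside it, and the notch (200,228) is close to where the red line points. I'll compute the remaining angle from the side picture.

```bash
python3 - <<'E'
from h import *
# rectified bird's-eye of side picture at hub top height: offsets visible
im=cv2.imread("pics/s5.png")
P=lambda x,y:(295+x/6,155+y/6)
la=unproj("side",[P(285,250),P(233,153),P(290,275)],.212); print(la)
d=la[1]-la[0]; print("lug_b-lug_a dir",np.degrees(np.arctan2(d[1],d[0])))
a=rectify(im,"side",(.5865,.069),.210,.1,500)
cv2.imwrite("pics/rect5.png",a)
E
```

```text
[[ 5.88461811e-01 -3.03048758e-04  2.12000000e-01]
 [ 5.84276699e-01  1.24387305e-01  2.12000000e-01]
 [ 5.85099951e-01 -2.87328223e-02  2.12000000e-01]]
lug_b-lug_a dir 91.92235605526398
```

View pics/rect5.png

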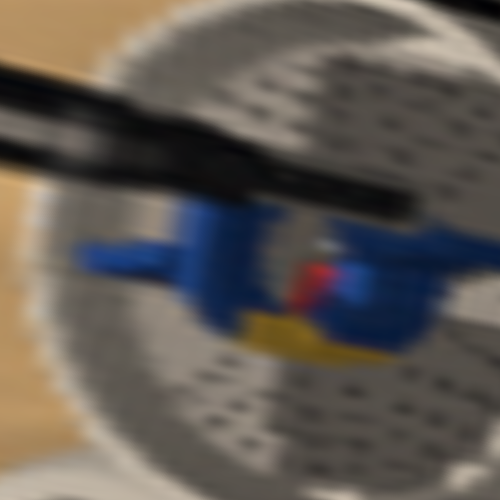

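Lug_b is now at about 91° and its goal is 68°, so about 23° remains. I'll push 20° more, then back off, lift and move aside so the top camera can see.

>>> play_rows:
  series:
    - [0, -5.5, -1.1, 0, 0, 0, 0]
    - [0, -5.6, -0.6, 0, 0, 0, 0]
    - [0, -5.6, -0.2, 0, 0, 0, 0]
    - [0, -5.6, 0.4, 0, 0, 0, 0]
    - [0, 0, 0, 0, 0, 0, 0]
    - [0, 0, 0, 0, 0, 0, 0]

```text
time: 6.65
tool_pos: [0.5802, 0.0045, 0.1845]
orientation: [0.142, 0.99, -0.001, -0.001]
wrist_force: [-0.2, -0.2, 1.5]
grip_width: 0.0
```

>>> play_rows:
  series:
    - [0, 8, 0, 0, 0, 0, 0]
    - [0, 0, 0, 30, 0, 0, 0]
    - [0, 0, 0, 35, 0, 0, 0]
    - [0, 0, -38, 0, 0, 0, 0]
    - [0, 0, -38, 0, 0, 0, 0]
    - [0, 0, -38, 0, 0, 0, 0]
    - [0, 0, -38, 0, 0, 0, 0]
    - [0, 0, 0, 0, 0, 0, 0]
    - [0, 0, 0, 0, 0, 0, 0]

```text
time: 7.4
tool_pos: [0.5888, -0.1494, 0.2486]
orientation: [0.144, 0.99, 0.0, -0.001]
wrist_force: [0.1, 0.4, 0.5]
grip_width: 0.002
```

```bash
python3 - <<'E'
from h import *
s=ctrl.sense(); print(s['time'],s['tool_pos'],s['wrist_force'])
im=ctrl.camera("top"); cv2.imwrite("pics/t6.png",im)
cv2.imwrite("pics/rect6.png",rectify(im,"top",(.5865,.0689),.208,.11,600))
E
```

```text
7.4 [ 0.58883848 -0.14940546  0.2485767 ] [0.06754999 0.44604981 0.46015976]
```

View pics/rect6.png

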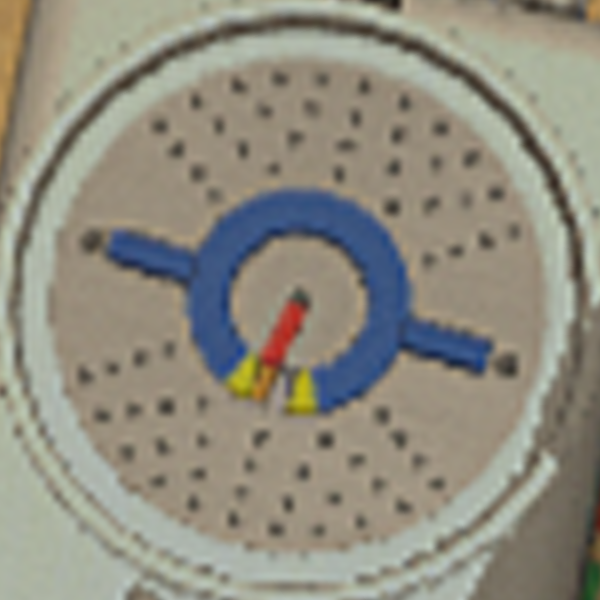

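Lug_b is at about 73.5°, so the notch is at about 163.5°. The brass pin is visible in the notch, near its left side, and the red line is at about 155.5°. I'll check numerically.

```bash
python3 - <<'E'
from h import *
for f,c in(("pics/top0.png",(.5841,.0637)),("pics/t6.png",(.5865,.0689))):
    im=cv2.imread(f)
    for k,z in(("red",.197),("blue",.212)):
        a=rectify(im,"top",c,z,.09,600); m=masks(a)[k].astype(np.uint8)
        Y,X=np.mgrid[:600,:600]
        r=np.hypot(Y-300,X-300)*.3
        m=m&(r<30) if k=="red" else m
        v,u=np.nonzero(m)
        if k=="blue":
            # lugs: far blue pixels from circle centre fit
            (cx,cy)=np.array([u.min()+u.max(),v.min()+v.max()])/2
            rr=np.hypot(u-cx,v-cy)*.3; u,v=u[rr>48],v[rr>48]
        (vx,vy,x0,y0)=cv2.fitLine(np.c_[u,v].astype(np.float32),cv2.DIST_L2,0,.01,.01).ravel()
        print(f,k,len(u),"dir mod 180:",np.degrees(np.arctan2(-vx,-vy))%180, "mid",c[0]+(300-y0)*.0003,c[1]+(300-x0)*.0003)
E
```

```text
pics/top0.png red 1774 dir mod 180: 152.75317 mid 0.5756114 0.07483044
pics/top0.png blue 4386 dir mod 180: 2.3372345 mid 0.5856871 0.06922483
pics/t6.png red 1853 dir mod 180: 153.16159 mid 0.57525134 0.07497884
pics/t6.png blue 4771 dir mod 180: 73.1471 mid 0.5853655 0.06883957
```

Pin at about 153°, notch at about 163°, so about 10° remains. I'll go back behind lug_a and push 10° more.

>>> play_rows:
  series:
    - [0, 4, 38, 0, 0, 0, 0]
    - [0, 0, 38, 0, 0, 0, 0]
    - [0, 0, 38, 0, 0, 0, 0]
    - [0, 0, 38, 0, 0, 0, 0]
    - [0, 0, 0, 0, 0, 0, 0]
    - [0, 0, 0, -30, 0, 0, 0]
    - [0, 0, 0, -20, 0, 0, 0]
    - [0, 0, 0, -13, 0, 0, 0]
    - [0, 0, 0, 0, 0, 0, 0]

```text
time: 8.2
tool_pos: [0.5906, 0.006, 0.1824]
orientation: [0.142, 0.99, 0.0, -0.004]
wrist_force: [-0.4, -0.1, -0.3]
grip_width: 0.002
```

>>> play_rows:
  series:
    - [0, -5, -1, 0, 0, 0, 0]
    - [0, -5, 0, 0, 0, 0, 0]
    - [0, -4, 0, 0, 0, 0, 0]
    - [0, -4, 1, 0, 0, 0, 0]
    - [0, -3.5, 1, 0, 0, 0, 0]
    - [0, 0, 0, 0, 0, 0, 0]
    - [0, 0, 0, 0, 0, 0, 0]

```text
time: 8.78
tool_pos: [0.5716, 0.0057, 0.1873]
orientation: [0.142, 0.99, -0.0, 0.0]
wrist_force: [-0.2, -0.5, -0.8]
grip_width: -0.001
```

>>> play_rows:
  series:
    - [0, 8, 0, 0, 0, 0, 0]
    - [0, 0, 0, 30, 0, 0, 0]
    - [0, 0, 0, 35, 0, 0, 0]
    - [0, 0, -38, 0, 0, 0, 0]
    - [0, 0, -38, 0, 0, 0, 0]
    - [0, 0, -38, 0, 0, 0, 0]
    - [0, 0, -38, 0, 0, 0, 0]
    - [0, 0, 0, 0, 0, 0, 0]
    - [0, 0, 0, 0, 0, 0, 0]

```text
time: 9.53
tool_pos: [0.58, -0.1484, 0.2514]
orientation: [0.144, 0.99, 0.0, -0.0]
wrist_force: [0.5, 0.9, -0.4]
grip_width: 0.002
```

```bash
python3 - <<'E'
from h import *
s=ctrl.sense(); print(s['time'],s['tool_pos'],s['wrist_force'])
im=ctrl.camera("top"); cv2.imwrite("pics/t7.png",im)
cv2.imwrite("pics/rect7.png",rectify(im,"top",(.5865,.0689),.208,.06,500))
a=rectify(im,"top",(.5865,.0689),.212,.09,600); v,u=np.nonzero(masks(a)["blue"]); cx,cy=(u.min()+u.max())/2,(v.min()+v.max())/2
rr=np.hypot(u-cx,v-cy)*.3; u,v=u[rr>48],v[rr>48]
vx,vy,_,_=cv2.fitLine(np.c_[u,v].astype(np.float32),cv2.DIST_L2,0,.01,.01).ravel(); print("lug",np.degrees(np.arctan2(-vx,-vy))%180)
E
```

```text
9.5333 [ 0.58000728 -0.14838187  0.25143775] [ 0.5162251   0.85392035 -0.3535591 ]
lug 73.17343
```

View pics/rect7.png

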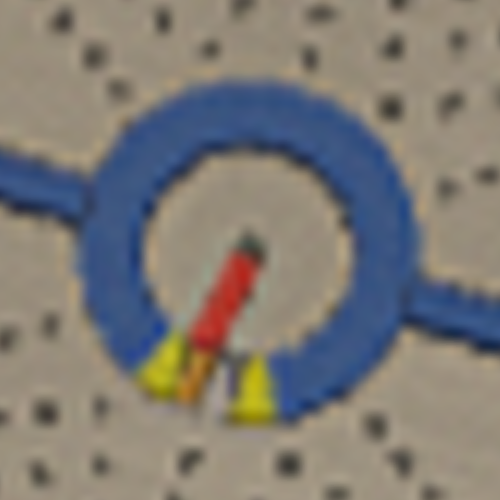

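The lug did not move: it still reads 73.2°. This pass ran 2–3 mm higher and slid over it, so the tip sits even further above the TCP than I thought. I'll go back deeper, to TCP z of about 0.175.

>>> play_rows:
  series:
    - [0, 13, 38, 0, 0, 0, 0]
    - [0, 0, 38, 0, 0, 0, 0]
    - [0, 0, 38, 0, 0, 0, 0]
    - [0, 0, 38, 0, 0, 0, 0]
    - [0, 0, 0, 0, 0, 0, 0]
    - [0, 0, 0, -35, 0, 0, 0]
    - [0, 0, 0, -22, 0, 0, 0]
    - [0, 0, 0, -10, 0, 0, 0]
    - [0, 0, 0, -4, 0, 0, 0]
    - [0, 0, 0, 0, 0, 0, 0]

```text
time: 10.42
tool_pos: [0.5923, 0.0063, 0.1799]
orientation: [0.142, 0.99, 0.0, -0.001]
wrist_force: [0.3, -0.4, 0.7]
grip_width: -0.001
```

>>> play_rows:
  series:
    - [0, 0, 0, -4, 0, 0, 0]
    - [0, 0, 0, 0, 0, 0, 0]
    - [0, 0, 0, 0, 0, 0, 0]

```text
time: 10.67
tool_pos: [0.5934, 0.0054, 0.1781]
orientation: [0.143, 0.99, -0.0, 0.001]
wrist_force: [0.2, -0.0, 0.0]
grip_width: -0.001
```

>>> play_rows:
  series:
    - [0, 0, 0, -3, 0, 0, 0]
    - [0, 0, 0, 0, 0, 0, 0]
    - [0, 0, 0, 0, 0, 0, 0]

```text
time: 10.92
tool_pos: [0.5927, 0.0056, 0.1739]
orientation: [0.143, 0.99, 0.0, 0.0]
wrist_force: [-0.2, 0.1, -0.5]
grip_width: 0.002
```

```bash
python3 - <<'E'
from h import *
s=ctrl.sense(); print(s['tool_pos'],s['wrist_force'])
im=ctrl.camera("side"); cv2.imwrite("pics/s8.png",im)
# black finger tip near the projected TCP
p=proj("side",s['tool_pos'])[0]; print(p)
g=im.max(2); x=int(p[0])
for v in range(int(p[1])-14,int(p[1])+5): print(v,g[v,x-5:x+8])
E
```

```text
[0.59268845 0.00562774 0.17385188] [-0.21661562  0.07381604 -0.54638701]
[343.32720337 206.01844654]
192 [77 71 66 55 26 17 14 19 52 61 68 63 64]
193 [68 72 72 57 26 17 19 24 56 54 60 60 64]
194 [76 73 71 57 28 15 17 23 58 50 57 59 64]
195 [70 65 65 58 27 17 16 22 57 51 58 60 67]
196 [66 64 63 58 28 18 15 21 57 52 60 65 76]
197 [64 61 61 57 27 18 26 24 57 58 65 75 72]
198 [71 61 62 56 28 17 17 19 56 64 78 84 81]
199 [60 63 64 57 32 23 23 28 58 75 82 84 82]
200 [59 74 79 75 69 69 69 68 72 77 76 84 84]
201 [60 80 84 82 82 80 83 82 82 69 64 78 82]
202 [64 81 82 81 81 83 83 83 83 81 77 61 73]
203 [76 82 82 80 82 83 82 82 83 83 82 77 78]
204 [80 81 82 80 81 82 81 81 82 82 87 87 90]
205 [ 85  85  90  82  83  84  85  84  85  92 124 135 152]
206 [138 136 151 114 105 113 113 108 108 109 120 154 155]
207 [163 162 159 138 132 131 121 103  99  98  99 115 113]
208 [121 120 117 113 113 112 103  97  96  95  95 100 100]
209 [105 105 104 103 105 104  99 100  96  95  95 101 100]
210 [104 104 104 104 103 100 102 103  97  95  96 101 101]
```

>>> play_rows:
  series:
    - [0, -5, 0, 0, 0, 0, 0]
    - [0, -5, 0, 0, 0, 0, 0]
    - [0, -4, 0, 0, 0, 0, 0]
    - [0, -3, 0, 0, 0, 0, 0]
    - [0, 0, 0, 0, 0, 0, 0]

```text
time: 11.38
tool_pos: [0.5753, 0.0058, 0.1741]
orientation: [0.142, 0.99, -0.0, 0.0]
wrist_force: [1.0, 0.9, 0.3]
grip_width: -0.002
```

```bash
cat >>h.py <<'E'
def lugb(im):
    a=rectify(im,"top",(.5865,.0689),.212,.09,600); m=masks(a)["blue"]
    v,u=np.nonzero(m); x=.5865+(300-v)*.0003-.5855; y=.0689+(300-u)*.0003-.069
    r=np.hypot(x,y); k=(r>.048)&(r<.075)&(y>.02); return k.sum(),np.degrees(np.arctan2(y[k].mean(),x[k].mean()))
E
python3 - <<'E'
from h import *
s=ctrl.sense(); print(s['tool_pos'],s['wrist_force'])
print(lugb(cv2.imread("pics/t7.png")), lugb(ctrl.camera("top")))
E
```

```text
[0.57526888 0.00576221 0.1741359 ] [0.99450558 0.87750382 0.26595644]
(np.int64(2336), np.float64(73.23843978568436)) (np.int64(2426), np.float64(64.02031545062711))
```

Lug_b is at 64.0°, so the notch is at 154° against a pin at 153–155°: aligned. Now I'll back off, lift, and go above the collar on the side opposite the notch, at about (0.616, 0.050), to press.

>>> play_rows:
  series:
    - [0, 8, 0, 0, 0, 0, 0]
    - [0, 0, 0, 25, 0, 0, 0]
    - [0, 0, 0, 20, 0, 0, 0]
    - [0, 16, 22, 0, 0, 0, 0]
    - [0, 17, 22, 0, 0, 0, 0]
    - [0, 0, 0, 0, 0, 0, 0]
    - [0, 0, 0, -10, 0, 0, 0]
    - [0, 0, 0, -8, 0, 0, 0]
    - [0, 0, 0, 0, 0, 0, 0]

```text
time: 12.18
tool_pos: [0.6145, 0.0492, 0.1968]
orientation: [0.143, 0.99, -0.0, -0.003]
wrist_force: [-0.6, 0.4, -1.2]
grip_width: 0.0
```

```bash
python3 - <<'E'
from h import *
s=ctrl.sense(); print(s['time'],s['tool_pos'],s['wrist_force'])
print(lugb(ctrl.camera("top")))
im=ctrl.camera("side"); cv2.imwrite("pics/s9.png",im)
p=proj("side",s['tool_pos'])[0]; print(p); h=masks(im)["blue"]; g=im.max(2); x=int(p[0])
for v in range(int(p[1])-12,int(p[1])+3): print(v,g[v,x-4:x+7],''.join('b' if q else '.' for q in h[v,x-4:x+7]))
E
```

```text
12.1833 [0.61447635 0.04923054 0.19680755] [-0.60190531  0.42479422 -1.24831192]
(np.int64(340), np.float64(63.804489919949795))
[346.98474418 193.25452378]
181 [ 74  73  67  56  26  18  14  22  59  86 103] bbb........
182 [ 81  72  61  57  27  15  15  22  61  85 102] bbb........
183 [ 83  65  59  57  27  15  15  25  68  86 100] bbb........
184 [71 62 62 56 26 25 17 24 71 79 87] bbb........
185 [79 71 70 58 27 21 15 25 69 70 82] bbb........
186 [72 71 69 57 35 33 31 32 71 78 84] bbb........
187 [61 62 65 65 61 65 68 66 75 82 84] bbb........
188 [59 57 59 64 71 72 72 72 71 72 68] bbbbbbb....
189 [69 58 56 57 72 72 74 72 72 79 80] .bbbbbbb...
190 [79 75 63 60 72 74 72 71 69 80 83] ...bbbbb...
191 [82 80 69 70 73 73 73 70 67 80 81] ...bbbbb...
192 [91 76 74 73 73 72 67 62 63 80 68] ..bbbbbb...
193 [78 74 72 72 70 68 62 59 63 80 78] bbbbbbbb...
194 [72 67 68 65 63 61 61 58 61 78 81] bbbbbbbb...
195 [63 64 63 62 62 59 59 61 67 80 75] bbbbbbbb...
```

>>> play_rows:
  series:
    - [0, -2, 0, -2, 0, 0, 0]
    - [0, 0, 0, -2, 0, 0, 0]
    - [0, 0, 0, -2, 0, 0, 0]
    - [0, 0, 0, -2, 0, 0, 0]
    - [0, 0, 0, 0, 0, 0, 0]

```text
time: 12.7
tool_pos: [0.6144, 0.0497, 0.1923]
orientation: [0.142, 0.99, -0.0, -0.0]
wrist_force: [-0.4, -0.6, -0.2]
grip_width: -0.001
```

>>> play_rows:
  series:
    - [0, 0, 0, -1.5, 0, 0, 0]
    - [0, 0, 0, -1.5, 0, 0, 0]
    - [0, 0, 0, 0, 0, 0, 0]

```text
time: 12.95
tool_pos: [0.6145, 0.0497, 0.1893]
orientation: [0.142, 0.99, -0.0, -0.0]
wrist_force: [0.0, 0.1, 0.1]
grip_width: 0.004
```

>>> play_rows:
  series:
    - [0, 0, 0, -1.5, 0, 0, 0]
    - [0, 0, 0, -1.5, 0, 0, 0]
    - [0, 0, 0, 0, 0, 0, 0]

```text
time: 13.2
tool_pos: [0.6145, 0.0498, 0.1863]
orientation: [0.142, 0.99, -0.0, -0.0]
wrist_force: [0.3, 0.6, -0.3]
grip_width: -0.001
```

>>> play_rows:
  series:
    - [0, 0, 0, -1.5, 0, 0, 0]
    - [0, 0, 0, -1.5, 0, 0, 0]
    - [0, 0, 0, 0, 0, 0, 0]

```text
time: 13.45
tool_pos: [0.6144, 0.0498, 0.1833]
orientation: [0.142, 0.99, -0.0, -0.0]
wrist_force: [-0.1, -0.0, 0.0]
grip_width: 0.002
```

>>> play_rows:
  series:
    - [0, 0, 0, -1.5, 0, 0, 0]
    - [0, 0, 0, -1.5, 0, 0, 0]
    - [0, 0, 0, 0, 0, 0, 0]

```text
time: 13.7
tool_pos: [0.6148, 0.0497, 0.1815]
orientation: [0.142, 0.99, -0.0, 0.0]
wrist_force: [-1.2, 0.6, 4.2]
grip_width: -0.002
```

>>> play_rows:
  series:
    - [0, 0, 0, -1.5, 0, 0, 0]
    - [0, 0, 0, -1, 0, 0, 0]
    - [0, 0, 0, 0, 0, 0, 0]

```text
time: 13.95
tool_pos: [0.6148, 0.0497, 0.179]
orientation: [0.142, 0.99, -0.0, 0.0]
wrist_force: [-1.1, -0.0, 5.3]
grip_width: 0.002
```

Contact: 4–5 N, and the disc is going down, so the notch is over the pin. I'll keep pressing.

>>> play_rows:
  series:
    - [0, 0, 0, -1.5, 0, 0, 0]
    - [0, 0, 0, -1.5, 0, 0, 0]
    - [0, 0, 0, 0, 0, 0, 0]

```text
time: 14.2
tool_pos: [0.6148, 0.0497, 0.1756]
orientation: [0.142, 0.99, 0.0, 0.0]
wrist_force: [-1.3, 0.1, 4.5]
grip_width: 0.002
```

>>> play_rows:
  series:
    - [0, 0, 0, -1.5, 0, 0, 0]
    - [0, 0, 0, -1.5, 0, 0, 0]
    - [0, 0, 0, 0, 0, 0, 0]

```text
time: 14.45
tool_pos: [0.6148, 0.0497, 0.1725]
orientation: [0.142, 0.99, 0.0, 0.0]
wrist_force: [-1.5, 0.1, 4.2]
grip_width: -0.004
```

>>> play_rows:
  series:
    - [0, 0, 0, -1, 0, 0, 0]
    - [0, 0, 0, -1, 0, 0, 0]
    - [0, 0, 0, 0, 0, 0, 0]

```text
time: 14.7
tool_pos: [0.6149, 0.0497, 0.1724]
orientation: [0.142, 0.99, -0.0, 0.0]
wrist_force: [-4.2, 0.7, 11.2]
grip_width: 0.002
```

It stopped at 0.1724 after about 10 mm of travel, with the force up to 11 N. I'll press slightly more, then lift away and check.

>>> play_rows:
  series:
    - [0, 0, 0, -1, 0, 0, 0]
    - [0, 0, 0, -1, 0, 0, 0]
    - [0, 0, 0, 0, 0, 0, 0]

```text
time: 14.95
tool_pos: [0.615, 0.0498, 0.1723]
orientation: [0.142, 0.99, -0.0, 0.0]
wrist_force: [-7.4, 1.4, 15.5]
grip_width: -0.003
```

>>> play_rows:
  series:
    - [0, 0, 0, 10, 0, 0, 0]
    - [0, 0, 0, 35, 0, 0, 0]
    - [0, 0, 0, 40, 0, 0, 0]
    - [0, 0, -39, 0, 0, 0, 0]
    - [0, 0, -39, 0, 0, 0, 0]
    - [0, 0, -39, 0, 0, 0, 0]
    - [0, 0, -39, 0, 0, 0, 0]
    - [0, 0, -39, 0, 0, 0, 0]
    - [0, 0, 0, 0, 0, 0, 0]
    - [0, 0, 0, 0, 0, 0, 0]

```text
time: 15.78
tool_pos: [0.6143, -0.1473, 0.2518]
orientation: [0.144, 0.99, 0.0, -0.001]
wrist_force: [0.2, -0.3, 0.0]
grip_width: 0.001
```

```bash
python3 - <<'E'
from h import *
s=ctrl.sense(); print(s['time'],s['tool_pos'],s['wrist_force'])
im=ctrl.camera("top"); sd=ctrl.camera("side")
print("lug_b",lugb(im), "before/after objects diff:")
t0=cv2.imread("pics/top0.png")
for n,(x,y,w,h) in dict(feed=(140,195,80,85),pusher=(443,215,40,35),cheese=(432,150,48,62)).items():
    print(n,cv2.absdiff(im,t0)[y:y+h,x:x+w].mean())
# hub top height from scale: blue in side view vs s9 (before pressing)
a=rectify(im,"top",(.5865,.0689),.2,.06,400)
b=cv2.resize(sd[165:215,300:370],(560,400),interpolation=cv2.INTER_CUBIC)[:, 100:500]
cv2.imwrite("pics/fin.png",np.hstack([a,b]))
E
```

```text
15.7833 [ 0.61426099 -0.14733742  0.25181325] [ 0.19002358 -0.30477752  0.00923781]
lug_b (np.int64(2200), np.float64(65.24151856834634)) before/after objects diff:
feed 11.275980392156862
pusher 10.198809523809524
cheese 9.879816308243727
```

View pics/fin.png

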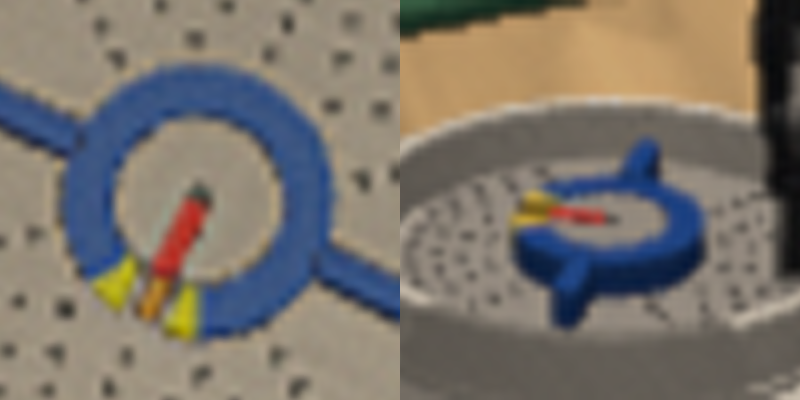

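The final picture shows the pin and red line inside the notch at about (155,295). In the side view the spindle's end is flush with the collar top, so the disc is home. I'll do one shift check on the bystanders, then hand in.

```bash
python3 - <<'E'
from h import *
im=ctrl.camera("top"); G=lambda i:cv2.cvtColor(i,cv2.COLOR_BGR2GRAY).astype(np.float32)
t0=cv2.imread("pics/top0.png")
ok=True
for n,(x,y,w,h) in dict(feed=(140,195,80,85),pusher=(443,215,40,35),cheese=(432,150,48,62)).items():
    r=cv2.matchTemplate(G(im)[y-8:y+h+8,x-8:x+w+8],G(t0)[y:y+h,x:x+w],cv2.TM_CCOEFF_NORMED); _,s,_,l=cv2.minMaxLoc(r)
    print(n,"shift px",l[0]-8,l[1]-8,round(s,3)); ok&=max(abs(l[0]-8),abs(l[1]-8))<=2
if ok: print(ctrl.close_job())
E
```

```text
feed shift px 0 0 0.997
pusher shift px 0 0 0.996
cheese shift px 0 0 0.99
the job is handed in; nothing more can be done
None
```

The disc is home on the spindle with its notch over the drive pin, and I handed the job in at about 16 s of the 45 s allowed. With shut fingers I pushed lug_a clockwise by about 117°, then pressed on the hub collar opposite the notch. The disc went down about 10 mm under 4–5 N and stopped firm; I held it there at about 15 N.

**Final checks:**
- **Alignment:** lug_b reads 65.2°, which puts the notch at about 155°. The red line reads 153–155.5°, and the pin can be seen inside the notch.
- **Seating:** in the side picture the spindle's end is flush with the collar top.
- **Other items:** the feed head, pusher and cheese show no pixel shift from the first picture.
- **Robot:** it stands clear of everything, with wrist force near zero.

**What disagreed:** the real fingertip sits about 25 mm above the reported TCP, going by where contact was felt; the pictures suggested 15–20 mm. Because of this, one push passed over the lug without moving the disc, and I repeated it lower.

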